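Close up the paint things for the night

TASK

Close up the painting corner for the night, pushing with the fingertips only: first push the wide drawer of the low plywood unit fully home, flush with the unit's front, then fold the lid of the wooden paint box all the way down. Push on the drawer's front and the lid's upper side from outside; do not reach into the wide drawer or touch the lid's underside. Leave the narrow drawer pulled out as it is (the figures in it are still drying), and do not lift or disturb the tub, pots, bottle, mug and phone standing around.

Things in the scene. Friction and masses are not known exactly. Their poses are not given: they have to be found in the camera images.
- drawer_unit: sizes in mm: fixed low plywood unit with two drawers side by side, 190 deep (x) x 290 wide (y) x 85 high. Origin: centre of its underside; its x axis points from its front to its back (the way the drawers close), z up. Its front face is 95 before the origin. It may stand left or right of the paint box, turned by up to 0.25 rad
- wide_front (a point): centre of the outer face of the wide drawer's front (front 156 wide, 61 high, 12 thick, lower edge 12 above the desk, no handle; this point is 42.5 above the desk). Moves with the drawer; x axis points in the closing direction, z up. The wide drawer is on the unit's +y side, 55 from its middle
- wide_drawer (a joint): how far the wide drawer is pulled out, m; 0 = shut, front flush with the unit. Starts 0.04 to 0.09. Slides with about 1.5 N of friction, stays where it is left, hits a firm stop at 0. Behind the front is a tray (sides 43 high) with paint pots up to 46 high: not to be touched
- narrow_front (a point): centre of the outer face of the narrow drawer's front (96 wide, 61 high), on the unit's -y side, 85 from its middle; this drawer is pulled out 0.04 to 0.08 and must stay so
- narrow_drawer (a joint): how far the narrow drawer is pulled out, m; 0 = shut
- paint_box: fixed wooden box, 150 deep (x) x 200 wide (y) x 55 high, with a lid hinged on its far (+x) upper edge. Origin: centre of its underside; x from front to back, z up. Turned by up to 0.3 rad
- lid_hinge (a point): middle of the hinge line, on the box's far rim, 55 above the desk; fixed, axes as the box's; the hinge line runs along y
- lid_edge (a point): middle of the lid's free edge, on its upper (outer) face, 150 from the hinge line along the lid; moves with the lid. The lid board is 150 x 200 x 6, its upper face 6 above the hinge line when shut
- paint_lid (a joint): angle of the lid, rad; 0 = shut flat on the box, grows as the free front edge rises. Starts 0.5 to 1.0. Stiff hinge of about 0.3 N m: it stays where it is left. The pale board on its underside (134 x 184 x 4 mm) is not to be touched
- tub: bystander: round silver tub with black lid, radius 37, 66 high, with a black and white bear figure on it (122 high in all), loose, stands on top of the drawer unit towards its back (mm). Origin: centre of its underside
- brush_pot: bystander: white round pot, radius 34, 95 high, with brushes up to 200 high, loose, beside the pulled-out narrow drawer, some 25 from it (mm). Origin: centre of its underside
- paint_pot_a: bystander: small closed jar of paint, radius 17, 45 high, loose, in front of the paint box (mm). Origin: centre of its underside
- paint_pot_b: bystander: small closed jar of paint, radius 17, 45 high, loose, beside the drawer unit on its narrow-drawer side (mm). Origin: centre of its underside
- glue: bystander: white glue bottle, radius 22, 120 high, loose (mm). Origin: centre of its underside
- mug: bystander: blue mug, radius 40, 90 high, loose (mm). Origin: centre of its underside
- phone: bystander: flat phone with silver rim and dark glass, 150 x 72 x 9, loose (mm). Origin: centre of its underside

How it is judged:
By the outcome, as a careful person would: the job done as asked, in the order asked, and still so for the second after the job is handed in, with the robot touching nothing.
It also fails if it takes over 51 s, if anything falls off the work surface, if the arm or the gripper's body presses on something with over 40 N, if the wrist force passes 120 N, or if a joint passes its speed limit or range.

ROBOT

A 6-joint arm with a two-finger parallel gripper is mounted at the origin on the work surface. World frame = base frame: x ahead of the robot, y to its left, z up, the work surface at z = 0. Lengths are in mm, angles in degrees, forces in N, time in s.
With the tool pointing down it reaches from about 350 to 850 mm from the base axis. Payload 8.1 kg.
Tool frame: the origin (TCP) lies at the very end of the fingers, on their centre line; the grasp point (between the pads) lies 19 mm behind it; z points along the fingers, y is the direction in which the jaws open and shut (so a half turn about z gives the same grasp; the last joint's range is limited). The gripper opens to 85 mm and grips with 20 to 120 N. Pads are 22 mm wide; open, the fingers measure 114 mm over their backs; the gripper's body (76 mm by 85 mm) begins 54 mm behind the grasp point. The pads swing forward as they close: fully open they stand 13 mm farther back than shut.
Start: joints at [68.675, 7.471, 85.268, -0, 87.261, -4.893], TCP at [169.709, 575.503, 231.292] pointing down, gripper open.
Joint ranges: [-169.43, 169.43], [-51.17, 129.36], [1.28, 143.12], [-76.62, 256.62], [0, 156.53], [-152.29, 152.29]. Speed limits (degrees/s): [136.94, 136.94, 159.86, 180, 180, 180].

INTERFACE

Orientations are given as [roll, pitch, yaw] about the fixed x, y, z axes, in that order (R = Rz(yaw) Ry(pitch) Rx(roll)).
In Python, from bench import r gives the robot as it stands.
- The arm moves only by the shell command python3 -m crank 'ROWS' [OPENING] [FORCE]. ROWS is JSON, a list that holds one entry, the list of rows, each a list of 6 numbers: the shift along the tool's x, y, z in m, then the turn, a rotation vector about the tool's x, y, z in rad. A call has 1 to 10 rows; each row is the pose to reach, as a shift and turn from the pose measured when the call began, along the tool's axes at that moment; what a row does not reach only later rows make up. A row lasts 1/8 s, in which the tool goes at most 62.5 mm and 10.7 degrees, less where a joint would pass 70% of its speed; a pose out of reach is approached as far as the arm can. A call with a gripper value outside its range is refused whole. OPENING is the closure, from 0 (fully open) to 1 (shut), set as the call begins (- or left out, the last holds). The fingers move at their own pace and stop on an object; FORCE is the grip in N (left out, the last holds). Time passes only in rows, so rows that repeat a pose let the fingers close. It gives the time, the measured TCP pose, the force and the opening at its end, in the units of the state.
- r.sense(): the state, without advancing time (a new reading comes with each control period).
- r.snapshot(name): name is "scene" or "side" or "wrist"; returns (picture, depth): 420x560x3 uint8, blue, green, red; 420x560 float32, mm along the optical axis (not along the pixel's ray), 0 where there is no reading.
- r.get_calibration(name): a dict with "mtx" (3x3 intrinsics, pixels), "k1" (the pictures are not rectified: a ray, as slopes to the right and down, at radius r is drawn at 1 + k1 r^2 times it, then the intrinsics apply), "cam_to_world" (4x4, takes a point from camera to world coordinates). Camera axes: x right, y down, z forward; pixel columns grow to the right and rows downward; lengths in mm; the calibration is good to about 2 mm. A picture is of the moment at which its call begins: read the wrist's pose just before it. get_calibration takes no time and is no camera call; for the wrist camera it gives the pose at the moment of the call.
- r.hand_in(): hands the job in, once; it reports no verdict.
Trained networks look in the newest picture that a camera, given by its name, has taken for a name from the list of things; names that differ only in an ending like _2 or _b are one class to them, and where a whole thing is asked for, a point or a joint stands for the part that bears it (a point fixed in the world has none). Each returns a list of dicts, best first, with "conf" (0 to 1); they miss things now and then, are a little off and sometimes report something else, mostly with a low value. They report only what shows in the picture. A call takes as long as a camera call.
- r.look_for(thing, camera): "extent" ([left, top, right, bottom] in pixels, round what is visible of it).
- r.landmark_of(thing, camera): "pixel" ([column, row] in pixels: a listed point, or the origin of a listed thing).
The state is a dict: "time": time; "joint_pos": joint angles; "qd": joint speeds; "joint_efforts": joint torques, N m; "tool_pos": TCP position; "tcp_rot": TCP orientation; "ft_force": force on the tool from outside, world axes, zero at the start; "wrist_torque": the same for the moment, N m; "finger_gap": finger opening in mm.
Only numpy, scipy, OpenCV 4.12 (cv2) and the standard library are available. Lean on these libraries where they do the work, as an engineer would, in place of code of your own. Each camera call takes 0.05 s, during which the arm holds its last target.

## Working session

There is one attempt and no reset: what is moved stays moved. The work goes in short steps, Python scripts to look and compute and a shell command to move; the robot and the scene stay as the last step left them, time stands still between calls to the robot, and variables do not carry over. Pictures are saved under pics/ and viewed, and the job is handed in when it is done.

```bash
ls; mkdir -p pics
cat > h.py <<'E'
import numpy as np,cv2
from bench import r
def ray(cal,px):
    m=np.array(cal["mtx"],float);k=cal["k1"]
    d=np.array([(px[0]-m[0,2])/m[0,0],(px[1]-m[1,2])/m[1,1]])
    u=d.copy()
    for _ in range(30): u=d/(1+k*(u@u))
    return u
def pt(cal,px,depth):
    u=ray(cal,px);T=np.array(cal["cam_to_world"])
    return (T@np.array([u[0]*depth,u[1]*depth,depth,1]))[:3]
def atz(cal,px,z):
    u=ray(cal,px);T=np.array(cal["cam_to_world"])
    d=T[:3,:3]@np.array([u[0],u[1],1]);o=T[:3,3]
    return o+d*(z-o[2])/d[2]
def cloud(cal,D):
    m=np.array(cal["mtx"],float);k=cal["k1"]
    h,w=D.shape;c,rr=np.meshgrid(np.arange(w),np.arange(h))
    d=np.stack([(c-m[0,2])/m[0,0],(rr-m[1,2])/m[1,1]],-1);u=d.copy()
    for _ in range(30): u=d/(1+k*(u**2).sum(-1,keepdims=True))
    P=np.concatenate([u*D[...,None],D[...,None]],-1)
    T=np.array(cal["cam_to_world"])
    W=P@T[:3,:3].T+T[:3,3];W[D<=0]=np.nan
    return W
E
python3 - <<'E'
from h import *
s=r.sense();print(s)
for n in("scene","side","wrist"):
    c=r.get_calibration(n);p,d=r.snapshot(n);cv2.imwrite(f"pics/{n}0.png",p);np.savez(f"{n}0.npz",p=p,d=d,T=c["cam_to_world"],m=c["mtx"],k=c["k1"]);print(n,np.round(c["cam_to_world"],2).tolist())
for n in("scene","side"):
    c=r.get_calibration(n)
    for t in("wide_front","narrow_front","lid_hinge","lid_edge","drawer_unit","paint_box","tub","brush_pot","paint_pot_a","glue","mug","phone"):
        o=r.landmark_of(t,n)
        print(n,t,[(np.round(x["pixel"]).tolist(),round(x["conf"],2)) for x in o[:3]])
E
```

```text
pics
{'time': 0.0, 'joint_pos': array([ 6.86778069e+01,  7.51466601e+00,  8.53299548e+01,  5.82298084e-04,
        8.72624369e+01, -4.89285979e+00]), 'qd': array([-0.04278215, -0.04088383,  0.04862028,  0.09923048,  0.04727852,
        0.00484342]), 'joint_efforts': array([-1.41941997e-03, -5.69377041e+01, -5.00543904e+01, -3.05128915e-04,
        1.48288527e-02,  8.10839396e-06]), 'tool_pos': array([169.46859148, 574.98706382, 230.24257831]), 'tcp_rot': array([-1.79893382e+02, -9.71070945e-03,  1.63570629e+02]), 'ft_force': array([ 0.48074945, -0.17273491,  0.00832248]), 'wrist_torque': array([-0.03124774,  0.03062951,  0.0226225 ]), 'finger_gap': 85.41868554592888}
scene [[-0.78, 0.53, -0.34, 1087.84], [0.63, 0.66, -0.4, 575.2], [0.01, -0.52, -0.85, 1321.02], [0.0, 0.0, 0.0, 1.0]]
side [[0.93, -0.19, 0.32, 167.77], [-0.37, -0.51, 0.77, -995.67], [0.02, -0.84, -0.55, 795.27], [0.0, 0.0, 0.0, 1.0]]
wrist [[0.28, 0.92, 0.27, 101.2], [0.96, -0.27, -0.08, 596.12], [-0.0, 0.28, -0.96, 372.1], [0.0, 0.0, 0.0, 1.0]]
scene wide_front [([279.0, 166.0], 0.68)]
scene narrow_front [([250.0, 147
[... 381 characters left out ...]
], 0.63), ([210.0, 157.0], 0.43)]
scene glue [([409.0, 299.0], 0.59)]
scene mug [([213.0, 117.0], 0.57)]
scene phone [([383.0, 339.0], 0.61), ([212.0, 157.0], 0.33)]
side wide_front [([260.0, 256.0], 0.7), ([284.0, 175.0], 0.18)]
side narrow_front [([290.0, 286.0], 0.7)]
side lid_hinge [([284.0, 174.0], 0.66)]
side lid_edge [([265.0, 151.0], 0.78)]
side drawer_unit [([318.0, 259.0], 0.94)]
side paint_box [([267.0, 194.0], 0.87)]
side tub [([338.0, 233.0], 0.96)]
side brush_pot [([310.0, 329.0], 0.9)]
side paint_pot_a [([343.0, 308.0], 0.71), ([243.0, 206.0], 0.41)]
side glue [([205.0, 165.0], 0.78)]
side mug [([330.0, 373.0], 0.81), ([282.0, 175.0], 0.37)]
side phone [([232.0, 158.0], 0.82)]
```

View pics/scene0.png

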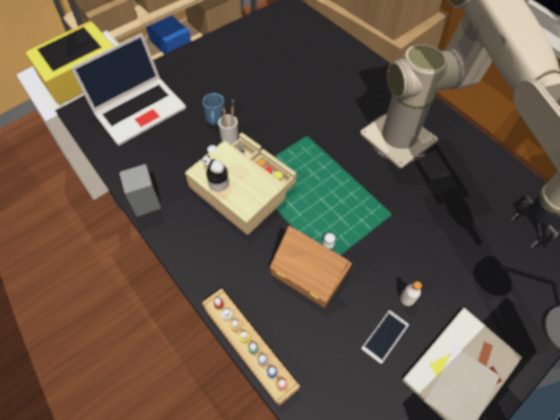

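View pics/side0.png

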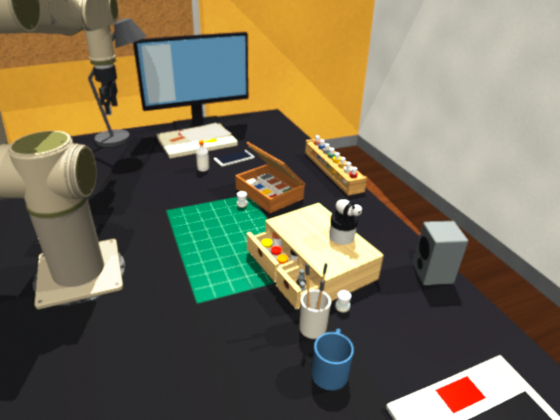

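Run:
```python
from h import *
S=r.get_calibration("scene");Q=r.get_calibration("side")
items=dict(wide=([279,166],[260,256],42.5),narrow=([250,147],[290,286],42.5),hinge=([294,283],[284,174],55),unit=([239,193],[318,259],0),box=([311,273],[267,194],0),tub=([220,183],[338,233],85),brush=([230,138],[310,329],0),potb=([210,157],[343,308],0),pota=([326,244],[243,206],0),glue=([409,299],[205,165],0),mug=([213,117],[330,373],0),phone=([383,339],[232,158],0))
for k,(a,b,z) in items.items(): print(k,atz(S,a,z).round(),atz(Q,b,z).round())
# edge triangulate
def tri(a,b):
    A=[];B=[]
    for c,p in((S,a),(Q,b)):
        o=np.array(c["cam_to_world"])[:3,3];d=atz(c,p,0)-o;d/=np.linalg.norm(d);M=np.eye(3)-np.outer(d,d);A.append(M);B.append(M@o)
    return np.linalg.lstsq(np.vstack(A),np.hstack(B),rcond=None)[0]
print("edge",tri([316,242],[265,151]),"wide",tri([279,166],[260,256]),"narrow",tri([250,147],[290,286]))
```

```text
wide [ 475. -152.   42.] [ 476. -154.   42.]
narrow [ 503. -286.   42.] [ 507. -291.   42.]
hinge [723. 224.  55.] [709. 230.  55.]
unit [ 640. -173.    0.] [ 646. -178.    0.]
box [642. 216.   0.] [635. 206.   0.]
tub [ 695. -197.   85.] [ 698. -185.   85.]
brush [ 517. -398.    0.] [ 512. -402.    0.]
potb [ 629. -370.    0.] [ 619. -371.    0.]
pota [535. 170.   0.] [530. 161.   0.]
glue [462. 478.   0.] [481. 497.   0.]
mug [ 506. -530.    0.] [ 500. -528.    0.]
phone [616. 514.   0.] [601. 519.   0.]
edge [625.28697185 200.34987709 173.39409471] wide [ 475.7239301  -152.69237935   41.87696929] narrow [ 505.02113469 -287.8128023    41.16317643]
```

```bash
python3 - <<'E'
from h import *
for n in("scene","side"):
    c=r.get_calibration(n);z=np.load(n+"0.npz");W=cloud(c,z["d"].astype(float)).reshape(-1,3)
    d=z["d"];print(n,"valid",(d>0).mean())
    m=(np.abs(W[:,2]-85)<5)&(W[:,0]>480)&(W[:,0]<800)&(W[:,1]>-360)&(W[:,1]<20)
    P=W[m];print("top",m.sum(),P[:,2].mean())
    rc=cv2.minAreaRect(P[:,:2].astype(np.float32));print(rc,cv2.boxPoints(rc).round().tolist())
    # lid: fit plane
    m=(W[:,2]>70)&(W[:,2]<200)&(W[:,0]>560)&(W[:,0]<780)&(W[:,1]>60)&(W[:,1]<340)
    P=W[m];print("lid",m.sum(),P.min(0),P.max(0))
    for _ in range(4):
        A=np.c_[P[:,:2],np.ones(len(P))];s=np.linalg.lstsq(A,P[:,2],rcond=None)[0];e=np.abs(A@s-P[:,2]);P=P[e<max(4,1.5*np.median(e))]
    g=np.hypot(*s[:2]);print("slope ang",np.arctan(g),"yaw of +x",np.arctan2(-s[1],-s[0]),len(P))
    t=P[P[:,2]>P[:,2].max()-8];print("topedge",t[:,1].min(),t[:,1].max(),t.mean(0))
E
python3 - <<'E'
import cv2
p=cv2.imread('pics/side0.png');cv2.imwrite('pics/side0c.png',cv2.resize(p[120:400,180:420],None,fx=2.1,fy=2.1,interpolation=cv2.INTER_CUBIC))
E
```

```text
scene valid 0.9959481292517007
top 3105 85.24711762620218
((617.3297729492188, -185.47674560546875), (249.7250213623047, 293.1201171875), 9.37252426147461) [[470.0, -61.0], [518.0, -350.0], [764.0, -310.0], [717.0, -21.0]]
lid 2843 [592.48062406 108.67200749  70.01467002] [741.57850935 325.26083601 176.49023195]
slope ang 0.8350378085747173 yaw of +x 0.28336656067873117 2083
topedge 108.67200749025955 299.64524524587335 [625.12784636 205.76618406 169.03823552]
side valid 0.9960416666666667
top 4047 84.77178525138892
((645.2667846679688, -183.26551818847656), (193.87953186035156, 296.7627258300781), 9.11644458770752) [[526.0, -52.0], [573.0, -345.0], [764.0, -314.0], [717.0, -21.0]]
lid 431 [590.41454044 102.56348728  70.02641607] [733.93674953 306.58684893 174.25359236]
slope ang 0.8740118904407379 yaw of +x 0.3165698817339766 271
topedge 108.54337735363424 275.14118564613295 [627.12396213 178.44322628 167.1221494 ]
```

View pics/side0c.png

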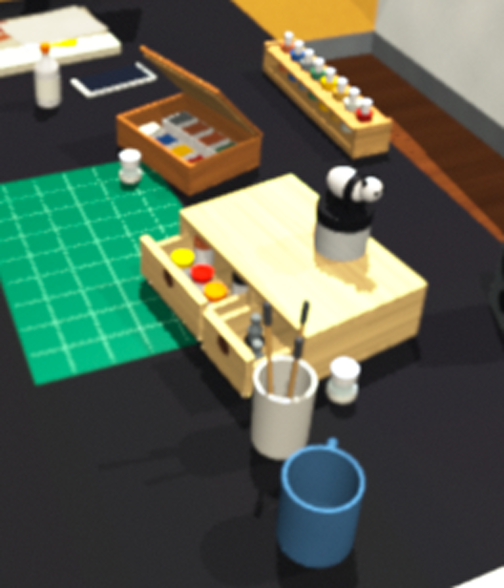

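The side crop shows the wide drawer out (front near full-image pixel 260,256), the narrow one beside it at 290,286 and the lid about half open. Both cameras agree to within a few mm. The unit's yaw is about 0.16 rad and the wide drawer is about 67 mm out. Next I work out the moves.

```bash
cat > go.py <<'E'
import sys
from h import *
from scipy.spatial.transform import Rotation as R
def go(p,yaw,s=None):
    s=s or r.sense();Rc=R.from_euler('xyz',s["tcp_rot"],degrees=True);Rt=R.from_euler('xyz',[180,0,yaw],degrees=True)
    d=Rc.inv().apply(np.array(p)-s["tool_pos"])/1000;v=(Rc.inv()*Rt).as_rotvec()
    print(p,yaw,"->",d.round(4).tolist(),v.round(4).tolist())
if __name__=="__main__":
    s=r.sense();print(s["time"],s["tool_pos"].round(1),s["tcp_rot"].round(2),s["ft_force"].round(1),round(s["finger_gap"],1))
    for a in sys.argv[1:]:
        x=eval(a);go(x[:3],x[3],s)
E
python3 go.py 400,280,240,172 430,-160,200,189.2
```

```text
1.35 [169.7 575.5 231.3] [180.     0.   163.57] [ 0.5 -1.2  0.2] 85.6
(400, 280, 240) 172 -> [-0.3045, -0.2183, -0.0087] [0.0, 0.0, -0.1472]
(430, -160, 200) 189.2 -> [-0.4577, -0.6318, 0.0313] [0.0, 0.0, -0.4474]
```

```bash
python3 -m crank '[[[-0.061,-0.044,-0.002,0,0,-0.03],[-0.122,-0.088,-0.004,0,0,-0.06],[-0.183,-0.132,-0.006,0,0,-0.09],[-0.244,-0.176,-0.008,0,0,-0.12],[-0.305,-0.218,-0.009,0,0,-0.147],[-0.305,-0.218,-0.009,0,0,-0.147],[-0.305,-0.218,-0.009,0,0,-0.147],[-0.305,-0.218,-0.009,0,0,-0.147]]]' 1 40; python3 go.py 425,-161,200,189.2
```

```text
time: 2.35
tool_pos: [400.5, 280.2, 240.3]
tcp_rot: [180.0, -0.0, 171.9]
ft_force: [0.2, -0.0, 0.3]
finger_gap: 0.0
2.35 [400.5 280.2 240.3] [ 1.7997e+02 -2.0000e-02  1.7192e+02] [ 0.2 -0.   0.3] 0.0
(425, -161, 200) 189.2 -> [-0.0863, -0.4334, 0.0401] [0.0005, -0.0002, -0.3016]
```

```bash
python3 -m crank '[[[-0.011,-0.054,0.005,0,0,-0.04],[-0.022,-0.108,0.01,0,0,-0.08],[-0.032,-0.162,0.015,0,0,-0.12],[-0.043,-0.217,0.02,0,0,-0.16],[-0.054,-0.271,0.025,0,0,-0.2],[-0.065,-0.325,0.03,0,0,-0.24],[-0.075,-0.379,0.035,0,0,-0.27],[-0.086,-0.433,0.04,0,0,-0.302],[-0.086,-0.433,0.04,0,0,-0.302],[-0.086,-0.433,0.04,0,0,-0.302]]]' 1 40; python3 go.py 440,-160,38,189.2
python3 - <<'E'
from h import *
p,d=r.snapshot("side");cv2.imwrite("pics/side1.png",p);print(r.look_for("wide_front","side")[:1])
E
```

```text
time: 3.6
tool_pos: [425.1, -159.2, 200.0]
tcp_rot: [179.9, -0.0, -170.7]
ft_force: [0.7, 0.2, -0.3]
finger_gap: -0.1
3.6 [ 425.1 -159.2  200. ] [ 1.7992e+02 -2.0000e-02 -1.7072e+02] [ 0.7  0.2 -0.3] -0.1
(440, -160, 38) 189.2 -> [-0.0146, -0.0035, 0.162] [0.0015, -0.0004, 0.0014]
[{'extent': [245.9, 230.0, 298.4, 282.1], 'conf': 0.91}]
```

View pics/side1.png

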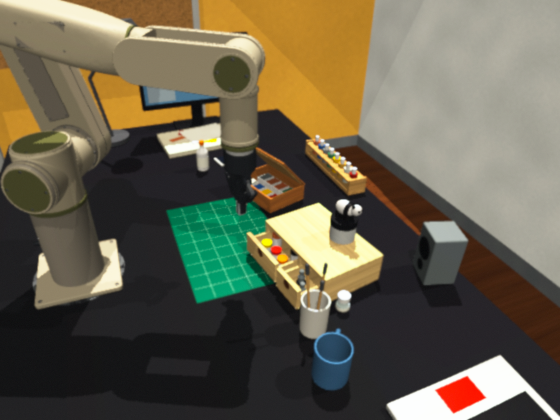

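The gripper (pixel 240,210) hangs in front of the wide drawer and everything is still standing. I descend in front of it.

```bash
python3 -m crank '[[[0,0,0.05,0,0,0],[0,0,0.1,0,0,0],[0,0,0.145,0,0,0],[0,0,0.162,0,0,0],[0,0,0.162,0,0,0],[0,0,0.162,0,0,0]]]' 1 40
python3 go.py 425,-159.2,38,189.2
python3 - <<'E'
from h import *
p,d=r.snapshot("wrist");cv2.imwrite("pics/wrist2.png",p)
p,d=r.snapshot("side");cv2.imwrite("pics/side2.png",cv2.resize(p[150:350,180:400],None,fx=2.5,fy=2.5))
E
```

```text
time: 4.45
tool_pos: [426.9, -159.1, 40.3]
tcp_rot: [-179.9, 0.2, -170.6]
ft_force: [-0.1, -0.4, 0.0]
finger_gap: -0.2
4.45 [ 426.9 -159.1   40.3] [-1.7994e+02  1.6000e-01 -1.7060e+02] [-0.1 -0.4  0. ] -0.2
(425, -159.2, 38) 189.2 -> [0.0019, 0.0002, 0.0023] [-0.001, 0.0027, 0.0035]
```

View pics/side2.png

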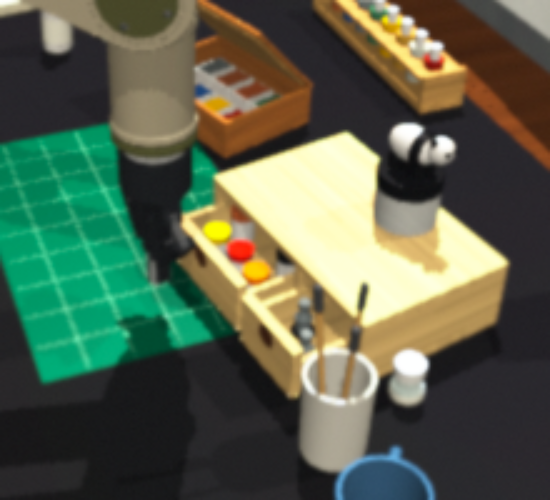

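The fingertip (crop 158,275) stands before the drawer front and is clear of it. Pushing most of the way.

```bash
python3 -m crank '[[[-0.015,0,0.001,0,0,0],[-0.028,0,0.001,0,0,0],[-0.036,0,0.001,0,0,0],[-0.044,0,0.001,0,0,0],[-0.054,0,0.001,0,0,0],[-0.064,0,0.001,0,0,0],[-0.074,0,0.001,0,0,0],[-0.084,0,0.001,0,0,0],[-0.09,0,0.001,0,0,0],[-0.09,0,0.001,0,0,0]]]' 1 40
python3 - <<'E'
from h import *
p,d=r.snapshot("side");cv2.imwrite("pics/side3.png",cv2.resize(p[150:350,180:400],None,fx=2.5,fy=2.5))
E
```

```text
time: 5.8
tool_pos: [516.5, -144.6, 39.9]
tcp_rot: [-179.9, 0.2, -170.6]
ft_force: [0.8, 0.3, 0.5]
finger_gap: -0.2
```

View pics/side3.png

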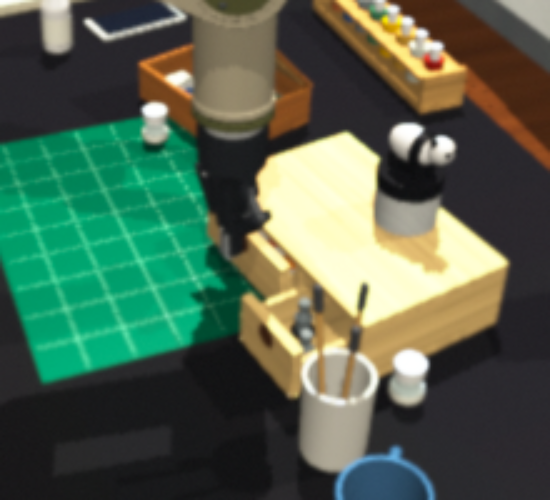

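The drawer is being pushed in; the front is almost at the unit's front, and the narrow drawer is unmoved. Continuing gently.

```bash
python3 -m crank '[[[-0.004,0,0,0,0,0],[-0.008,0,0,0,0,0],[-0.011,0,0,0,0,0],[-0.013,0,0,0,0,0],[-0.014,0,0,0,0,0],[-0.014,0,0,0,0,0]]]' 1 40
```

```text
time: 6.6
tool_pos: [529.9, -142.4, 39.9]
tcp_rot: [-179.9, 0.2, -170.6]
ft_force: [-2.5, -0.4, -0.3]
finger_gap: 0.2
```

```bash
python3 -m crank '[[[-0.001,0,0,0,0,0],[-0.002,0,0,0,0,0],[-0.003,0,0,0,0,0],[-0.003,0,0,0,0,0]]]' 1 40
python3 -m crank '[[[-0.001,0,0,0,0,0],[-0.002,0,0,0,0,0],[-0.002,0,0,0,0,0]]]' 1 40
```

```text
time: 7.1
tool_pos: [529.7, -142.2, 39.0]
tcp_rot: [-180.0, -0.2, -170.6]
ft_force: [-17.0, -3.3, 7.5]
finger_gap: 0.2
time: 7.48
tool_pos: [529.5, -142.2, 38.7]
tcp_rot: [180.0, -0.4, -170.6]
ft_force: [-15.5, -2.0, 7.9]
finger_gap: 0.1
```

The firm stop was reached: about 16 N with no further travel. Backing off and checking.

```bash
python3 -m crank '[[[0.01,0,0,0,0,0],[0.03,0,0,0,0,0],[0.06,0,0,0,0,0],[0.08,0,-0.005,0,0,0],[0.08,0,-0.05,0,0,0],[0.08,0,-0.11,0,0,0],[0.08,0,-0.17,0,0,0],[0.08,0,-0.2,0,0,0],[0.08,0,-0.2,0,0,0],[0.08,0,-0.2,0,0,0]]]' 1 40
python3 - <<'E'
from h import *
p,d=r.snapshot("side");cv2.imwrite("pics/side4.png",cv2.resize(p[150:350,180:400],None,fx=2.5,fy=2.5))
c=r.get_calibration("side");o=r.landmark_of("wide_front","side");print(o[:2],atz(c,o[0]["pixel"],42.5))
o=r.landmark_of("narrow_front","side");print(o[:1],atz(c,o[0]["pixel"],42.5))
p,d=r.snapshot("scene");cv2.imwrite("pics/scene4.png",p)
S=r.get_calibration("scene")
for t,z in(("wide_front",42.5),("narrow_front",42.5),("lid_edge",173)):
    for n,cc in(("scene",S),):
        o=r.landmark_of(t,n)
        if o: print(t,o[0],atz(cc,o[0]["pixel"],z))
W=cloud(c,r.snapshot("side")[1].astype(float)).reshape(-1,3)
ux=np.array([.9871,.16]);uy=np.array([-.16,.9871]);q=W[:,:2]-np.array([645,-183]);X=q@ux;Y=q@uy
for a in range(-15,130,20):
    for lo,hi in((45,70),(78,90)):
        m=(Y>a)&(Y<a+20)&(W[:,2]>lo)&(W[:,2]<hi)&(X>-190)&(X<-40)
        print(a,lo,m.sum(),np.percentile(X[m],[2,10]).round(1) if m.sum()>5 else None,end=' | ')
    print()
E
python3 go.py 460,60,250,189
```

```text
time: 8.72
tool_pos: [451.7, -155.0, 238.5]
tcp_rot: [179.9, -0.4, -170.6]
ft_force: [0.5, -0.3, -0.5]
finger_gap: 0.0
[{'pixel': [278.7, 250.7], 'conf': 0.96}, {'pixel': [266.1, 150.8], 'conf': 0.25}] [ 533.09250041 -150.95531469   42.5       ]
[{'pixel': [287.0, 285.2], 'conf': 0.72}] [ 500.74572403 -285.2238477    42.5       ]
wide_front {'pixel': [211.8, 158.3], 'conf': 0.66} [ 642.24313357 -330.64243074   42.5       ]
narrow_front {'pixel': [251.0, 145.1], 'conf': 0.82} [ 494.91408251 -290.55802762   42.5       ]
-15 45 31 [-99.1 -98. ] | -15 78 99 [-95.2 -92.9] | 
5 45 31 [-98.3 -97.6] | 5 78 103 [-95.5 -94. ] | 
25 45 30 [-98.8 -98.4] | 25 78 97 [-95.6 -93.5] | 
45 45 28 [-99.2 -98.9] | 45 78 91 [-94.8 -93.4] | 
65 45 26 [-98.6 -98.3] | 65 78 86 [-95.4 -92.9] | 
85 45 27 [-98.4 -98.1] | 85 78 89 [-95.8 -92.8] | 
105 45 23 [-98.3 -97.9] | 105 78 85 [-95.4 -93.3] | 
125 45 19 [-97.4 -97.3] | 125 78 77 [-95.5 -92.6] | 
9.125 [ 451.8 -155.   238.7] [ 179.94   -0.47 -170.64] [-0.2  0.1 -0.4] -0.4
(460, 60, 250) 189 -> [-0.043, 0.2108, -0.0114] [0.0011, -0.0082, 0.0063]
```

View pics/side4.png

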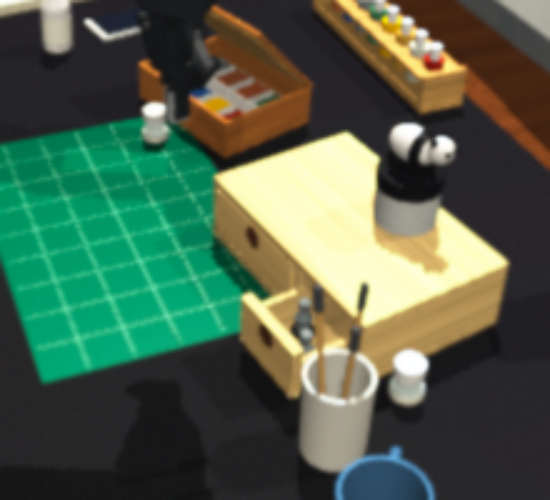

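Run:
```python
from h import *
c=r.get_calibration("side");W=cloud(c,r.snapshot("side")[1].astype(float)).reshape(-1,3)
ux=np.array([.9871,.16]);uy=np.array([-.16,.9871]);q=W[:,:2]-np.array([645,-183]);X=q@ux;Y=q@uy
for z in range(0,90,4):
    out=[]
    for a,b in((-10,125),(134,144)):
        m=(Y>a)&(Y<b)&(W[:,2]>z)&(W[:,2]<z+4)&(X>-150)&(X<-60)
        out.append((m.sum(),np.median(X[m]).round(1) if m.sum() else None))
    print(z,out)
```

```text
0 [(np.int64(335), np.float64(-123.7)), (np.int64(33), np.float64(-124.2))]
4 [(np.int64(40), np.float64(-96.2)), (np.int64(5), np.float64(-96.5))]
8 [(np.int64(10), np.float64(-96.0)), (np.int64(0), None)]
12 [(np.int64(23), np.float64(-96.6)), (np.int64(1), np.float64(-95.1))]
16 [(np.int64(28), np.float64(-96.8)), (np.int64(3), np.float64(-95.4))]
20 [(np.int64(28), np.float64(-96.9)), (np.int64(1), np.float64(-95.0))]
24 [(np.int64(29), np.float64(-97.1)), (np.int64(2), np.float64(-94.1))]
28 [(np.int64(32), np.float64(-96.9)), (np.int64(2), np.float64(-94.7))]
32 [(np.int64(25), np.float64(-96.8)), (np.int64(1), np.float64(-94.3))]
36 [(np.int64(29), np.float64(-96.9)), (np.int64(1), np.float64(-95.3))]
40 [(np.int64(31), np.float64(-96.8)), (np.int64(3), np.float64(-95.2))]
44 [(np.int64(27), np.float64(-96.8)), (np.int64(1), np.float64(-95.5))]
48 [(np.int64(25), np.float64(-97.2)), (np.int64(1), np.float64(-95.2))]
52 [(np.int64(31), np.float64(-97.3)), (np.int64(2), np.float64(-93.5))]
56 [(np.int64(33), np.float64(-97.2)), (np.int64(1), np.float64(-94.0))]
60 [(np.int64(30), np.float64(-96.6)), (np.int64(0), None)]
64 [(np.int64(29), np.float64(-96.9)), (np.int64(1), np.float64(-95.5))]
68 [(np.int64(41), np.float64(-96.7)), (np.int64(2), np.float64(-95.4))]
72 [(np.int64(48), np.float64(-95.3)), (np.int64(2), np.float64(-94.2))]
76 [(np.int64(30), np.float64(-94.7)), (np.int64(2), np.float64(-94.0))]
80 [(np.int64(103), np.float64(-84.0)), (np.int64(6), np.float64(-84.7))]
84 [(np.int64(291), np.float64(-78.6)), (np.int64(21), np.float64(-78.1))]
88 [(np.int64(7), np.float64(-72.5)), (np.int64(0), None)]
```

Run:
```python
from h import *
c=r.get_calibration("wrist");p,d=r.snapshot("wrist");cv2.imwrite("pics/wrist5.png",p)
W=cloud(c,d.astype(float)).reshape(-1,3)
ux=np.array([.9871,.16]);uy=np.array([-.16,.9871]);q=W[:,:2]-np.array([645,-183]);X=q@ux;Y=q@uy
for z in range(0,90,4):
    out=[]
    for a,b in((-10,10),(20,40),(70,90),(105,125),(134,144)):
        m=(Y>a)&(Y<b)&(W[:,2]>z)&(W[:,2]<z+4)&(X>-150)&(X<-60)
        out.append((int(m.sum()),float(np.median(X[m]).round(1)) if m.sum() else None))
    print(z,out)
```

```text
0 [(341, -121.9), (333, -121.7), (343, -120.9), (329, -122.0), (173, -122.0)]
4 [(12, -94.5), (13, -94.5), (5, -94.7), (9, -94.7), (11, -94.6)]
8 [(2, -96.1), (1, -96.0), (0, None), (2, -96.3), (11, -94.3)]
12 [(19, -96.6), (20, -96.7), (15, -96.8), (18, -96.8), (9, -94.4)]
16 [(23, -96.8), (24, -96.9), (13, -96.9), (23, -96.9), (12, -94.4)]
20 [(20, -96.8), (17, -96.8), (12, -97.1), (21, -97.1), (11, -94.5)]
24 [(20, -96.6), (23, -96.7), (11, -96.7), (23, -96.7), (9, -94.5)]
28 [(23, -96.8), (23, -96.8), (16, -97.0), (21, -96.9), (15, -94.3)]
32 [(25, -96.8), (21, -96.9), (12, -96.9), (24, -96.8), (13, -94.2)]
36 [(27, -96.5), (10, -96.7), (0, None), (24, -96.7), (8, -94.2)]
40 [(20, -96.7), (9, -96.9), (0, None), (22, -97.0), (15, -94.5)]
44 [(27, -96.6), (7, -96.5), (0, None), (28, -96.8), (14, -94.3)]
48 [(25, -96.7), (6, -96.8), (0, None), (24, -97.0), (13, -94.4)]
52 [(30, -96.4), (10, -96.6), (0, None), (31, -96.7), (16, -94.2)]
56 [(24, -96.5), (6, -96.7), (0, None), (27, -96.6), (13, -94.1)]
60 [(29, -96.7), (7, -96.6), (0, None), (29, -96.7), (14, -94.4)]
64 [(32, -96.5), (7, -96.7), (0, None), (32, -96.7), (19, -94.1)]
68 [(53, -96.1), (14, -96.2), (0, None), (51, -96.3), (14, -93.9)]
72 [(43, -94.3), (10, -94.6), (0, None), (44, -94.6), (17, -94.1)]
76 [(38, -94.2), (8, -94.1), (0, None), (36, -94.2), (16, -94.1)]
80 [(173, -85.8), (18, -92.4), (0, None), (159, -84.9), (64, -88.7)]
84 [(203, -82.8), (16, -91.1), (0, None), (243, -82.9), (62, -88.0)]
88 [(0, None), (0, None), (0, None), (0, None), (0, None)]
```

View pics/wrist5.png

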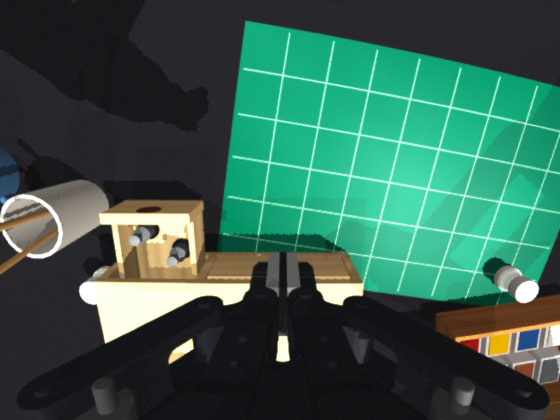

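The wrist picture and depth show the wide front still about 2.4 mm proud of the unit's face, in an even strip around pixel (280,262). The narrow drawer is out as before. The drawer hasn't reached its stop: a thicker part of the finger higher up probably met the unit's top edge. I'll push again with the tool tilted so that only the fingertips lead, and higher on the front.

```bash
python3 -m crank '[[[0,0,0.03,0,-0.13,0],[0,0,0.08,0,-0.25,0],[0,0,0.13,0,-0.25,0],[0,0,0.17,0,-0.25,0],[0,0,0.187,0,-0.25,0],[0,0,0.187,0,-0.25,0],[0,0,0.187,0,-0.25,0]]]' 1 40
python3 - <<'E'
from h import *
from scipy.spatial.transform import Rotation as R
s=r.sense();Rc=R.from_euler('xyz',s["tcp_rot"],degrees=True);print("z axis",Rc.as_matrix()[:,2].round(3))
u=np.array([.9871,.16,0]);print("ux in tool",Rc.inv().apply(u).round(4), "x'",(s["tool_pos"]-[645,-183,0])@u)
p,d=r.snapshot("side");cv2.imwrite("pics/side6.png",cv2.resize(p[150:350,180:400],None,fx=2.5,fy=2.5))
E
```

```text
time: 10.1
tool_pos: [451.2, -155.6, 53.2]
tcp_rot: [-180.0, 13.9, -170.6]
ft_force: [-0.6, 0.2, 0.3]
finger_gap: -0.3
z axis [ 0.238  0.039 -0.971]
ux in tool [-0.9705 -0.0027  0.241 ] x' -186.86653012791774
```

View pics/side6.png

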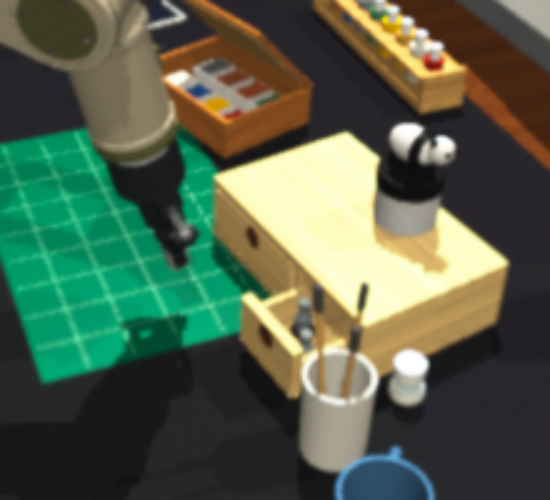

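The tip now leads (crop 178,265) and the body leans back. Approaching.

```bash
python3 -m crank '[[[-0.02,0,0.005,0,0,0],[-0.045,0,0.011,0,0,0],[-0.062,0,0.0155,0,0,0],[-0.072,0,0.018,0,0,0],[-0.074,0,0.0185,0,0,0],[-0.076,0,0.019,0,0,0],[-0.078,0,0.0195,0,0,0],[-0.079,0,0.0197,0,0,0],[-0.08,0,0.02,0,0,0],[-0.08,0,0.02,0,0,0]]]' 1 40; python3 -m crank '[[[-0.001,0,0,0,0,0],[-0.002,0,0.0005,0,0,0],[-0.002,0,0.0005,0,0,0]]]' 1 40
```

```text
time: 11.4
tool_pos: [532.8, -142.4, 53.4]
tcp_rot: [-180.0, 14.0, -170.6]
ft_force: [-0.6, -0.7, 1.1]
finger_gap: 0.1
time: 11.78
tool_pos: [533.7, -142.3, 53.3]
tcp_rot: [-180.0, 13.8, -170.6]
ft_force: [-12.3, -1.5, 7.9]
finger_gap: 0.2
```

```bash
python3 -m crank '[[[-0.001,0,0,0,0,0],[-0.002,0,0.0005,0,0,0],[-0.003,0,0.0005,0,0,0],[-0.003,0,0.0005,0,0,0]]]' 1 40
python3 -m crank '[[[0.01,0,0,0,0,0],[0.04,0,-0.01,0,0,0],[0.08,0,-0.02,0,0,0],[0.08,0,-0.07,0,0,0],[0.08,0,-0.13,0,0,0],[0.08,0,-0.19,0,0.12,0],[0.08,0,-0.21,0,0.24,0],[0.08,0,-0.21,0,0.24,0]]]' 1 40
cat > fl.py <<'E'
from h import *
c=r.get_calibration("wrist");p,d=r.snapshot("wrist")
W=cloud(c,d.astype(float)).reshape(-1,3)
ux=np.array([.9871,.16]);uy=np.array([-.16,.9871]);q=W[:,:2]-np.array([645,-183]);X=q@ux;Y=q@uy
for l,a,b,z0,z1 in(("front",-15,125,16,66),("side panel",134,144,8,76),("top panel",-15,125,75,80),("base",-15,125,3,8),("narrow",-130,-40,16,66)):
    m=(Y>a)&(Y<b)&(W[:,2]>z0)&(W[:,2]<z1)&(X>-190)&(X<-85)
    print(l,m.sum(),np.percentile(X[m],[25,50,75]).round(1))
E
python3 fl.py
```

```text
time: 12.28
tool_pos: [534.0, -142.2, 53.2]
tcp_rot: [180.0, 13.5, -170.6]
ft_force: [-25.3, -3.1, 19.1]
finger_gap: -0.0
time: 13.28
tool_pos: [410.9, -163.2, 240.5]
tcp_rot: [-179.9, -0.1, -170.5]
ft_force: [0.4, 0.2, -1.2]
finger_gap: 0.1
front 648 [-94.3 -94.  -93.7]
side panel 126 [-94.3 -94.  -93.5]Traceback (most recent call last):
  File "fl.py", line 7, in <module>
    print(l,m.sum(),np.percentile(X[m],[25,50,75]).round(1))
                    ~~~~~~~~~~~~~^^^^^^^^^^^^^^^^^
    return _quantile_unchecked(
        a, q, axis, out, overwrite_input, method, keepdims, weights)
    return _ureduce(a,
                    func=_quantile_ureduce_func,
    ...<5 lines>...
                    overwrite_input=overwrite_input,
                    method=method)
    r = func(a, **kwargs)
    result = _quantile(arr,
                       quantiles=q,
    ...<2 lines>...
                       out=out,
                       weights=wgt)
    slices_having_nans = np.isnan(arr[-1, ...])
                                  ~~~^^^^^^^^^
IndexError: index -1 is out of bounds for axis 0 with size 0
```

The wide front now lies flush: front −94.0, side panel −94.0 mm. Now the lid.

```bash
python3 go.py 530,30,245,193 652,213,235,196.6
```

```text
13.325 [ 409.9 -162.7  238.6] [ 1.7996e+02 -1.5000e-01 -1.7047e+02] [-0.8 -0.8 -1.7] -0.2
(530, 30, 245) 193 -> [-0.1503, 0.1701, -0.0067] [0.0007, -0.0026, -0.0606]
(652, 213, 235) 196.6 -> [-0.301, 0.3304, 0.003] [0.0008, -0.0025, -0.1234]
```

```bash
python3 -m crank '[[[-0.04,0.044,-0.003,0,0,-0.015],[-0.08,0.088,-0.003,0,0,-0.03],[-0.12,0.132,-0.003,0,0,-0.05],[-0.16,0.176,-0.003,0,0,-0.07],[-0.2,0.22,-0.003,0,0,-0.085],[-0.24,0.264,-0.003,0,0,-0.1],[-0.27,0.3,-0.002,0,0,-0.12],[-0.301,0.33,0,0,-0.0025,-0.123],[-0.301,0.33,0,0,-0.0025,-0.123],[-0.301,0.33,0,0,-0.0025,-0.123]]]' 1 40
python3 - <<'E'
from h import *
s=r.sense();c=r.get_calibration("wrist");p,d=r.snapshot("wrist");cv2.imwrite("pics/wrist8.png",p)
for n in("side","scene"):
    p,d=r.snapshot(n);cv2.imwrite(f"pics/{n}8.png",cv2.resize(p[70:310,150:430],None,fx=2.2,fy=2.2))
    c=r.get_calibration(n);o=r.landmark_of("lid_edge",n);print(n,[(x["pixel"],x["conf"],atz(c,x["pixel"],173).round()) for x in o[:2]])
    W=cloud(c,d.astype(float)).reshape(-1,3)
E
python3 go.py 652,213,165,196.6
```

```text
time: 14.58
tool_pos: [651.1, 211.8, 236.1]
tcp_rot: [179.9, -0.1, -163.4]
ft_force: [0.3, -0.7, -1.0]
finger_gap: 0.2
side [([263.4, 148.6], 0.67, array([626., 221., 173.])), ([281.1, 249.2], 0.33, array([ 477., -294.,  173.]))]
scene [([316.2, 239.3], 0.56, array([620., 194., 173.]))]
14.825 [652.  211.6 238.6] [ 1.7995e+02  5.0000e-02 -1.6349e+02] [ 0.1 -0.6 -0.6] -0.2
(652, 213, 165) 196.6 -> [-0.0003, 0.0013, 0.0736] [0.0009, 0.0009, -0.0016]
```

View pics/side8.png

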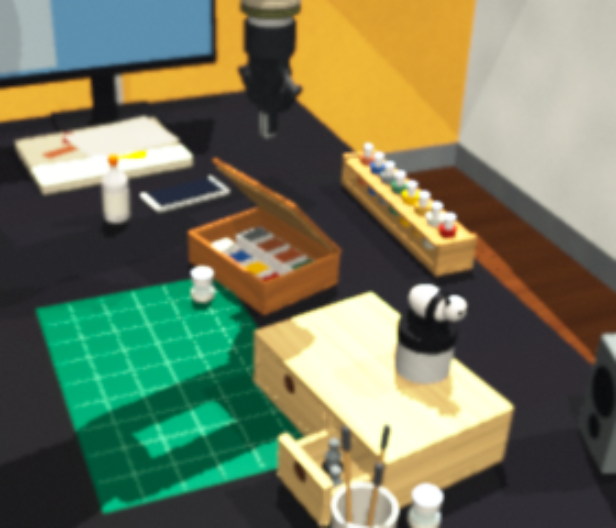

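View pics/wrist8.png

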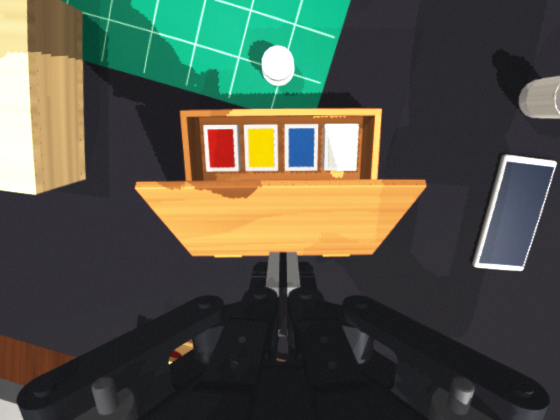

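The wrist picture shows the lid's upper face, with its free edge at row 183 and its hinge at row 256. The fingers (column 283) are centred across it. I measure the plane from the wrist depth.

Run:
```python
from h import *
s=r.sense();c=r.get_calibration("wrist");p,d=r.snapshot("wrist");W=cloud(c,d.astype(float))
P=W[190:250,215:350].reshape(-1,3);P=P[P[:,2]>40]
A=np.c_[P[:,:2],np.ones(len(P))];k=np.linalg.lstsq(A,P[:,2],rcond=None)[0];e=A@k-P[:,2];print("resid",np.abs(e).max(),k)
g=-k[:2];yaw=np.arctan2(g[1],g[0]);print("angle",np.arctan(np.hypot(*g)),"yaw",yaw)
print("edge pts",W[186,[160,280,400]].round(1).tolist(),"near hinge",W[253,[210,281,350]].round(1).tolist())
t=s["tool_pos"];print("tool",t,"lid z under tool",k@[t[0],t[1],1]);b=np.array([np.cos(yaw),np.sin(yaw)])
print("tool rel edge along x'",(t[:2]-W[186,280][:2])@b)
```

```text
resid 1.9390680736680395 [-1.07691819e+00 -3.29012434e-01  9.08530569e+02]
angle 0.8446198112835331 yaw 0.29650682437607273
edge pts [[648.4, 123.8, 170.0], [625.8, 203.1, 167.0], [601.8, 282.7, 168.1]] near hinge [[771.6, 148.4, -1.3], [641.1, 208.6, 244.1], [719.3, 325.9, -1.9]]
tool [652.03707379 211.63391033 238.61555503] lid z under tool 136.70979392555478
tool rel edge along x' 27.600093501444448
```

Geometry agrees with the given sizes (angle 0.845 rad, yaw 0.297). Pushing straight down on the lid, easing towards the free edge.

```bash
python3 -m crank '[[[0,0,0.03,0,0,0],[0,0,0.06,0,0,0],[0,0,0.078,0,0,0],[0,0,0.086,0,0,0],[0,0,0.094,0,0,0],[0.001,0,0.102,0,0,0],[0.003,0,0.11,0,0,0],[0.006,0,0.118,0,0,0],[0.009,0,0.125,0,0,0],[0.009,0,0.125,0,0,0]]]' 1 40
python3 - <<'E'
from h import *
p,d=r.snapshot("side");cv2.imwrite("pics/side9.png",cv2.resize(p[70:310,150:430],None,fx=2.2,fy=2.2))
E
```

```text
time: 16.12
tool_pos: [642.6, 209.1, 112.3]
tcp_rot: [179.9, -0.1, -163.5]
ft_force: [0.2, -0.5, 0.2]
finger_gap: -0.3
```

View pics/side9.png

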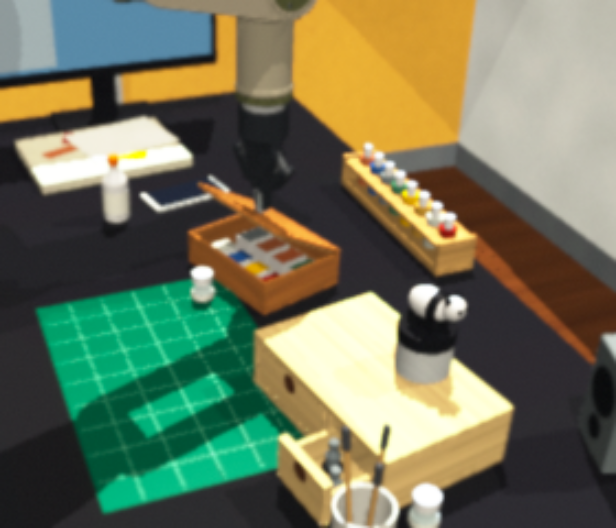

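The lid is going down (edge near crop 210,188) with the fingers on its upper face. Continuing.

```bash
python3 -m crank '[[[0.004,0,0.008,0,0,0],[0.008,0,0.016,0,0,0],[0.012,0,0.024,0,0,0],[0.016,0,0.031,0,0,0],[0.02,0,0.037,0,0,0],[0.022,0,0.042,0,0,0],[0.024,0,0.046,0,0,0],[0.024,0,0.048,0,0,0],[0.024,0,0.048,0,0,0]]]' 1 40
```

```text
time: 17.3
tool_pos: [619.4, 202.4, 64.4]
tcp_rot: [179.9, -0.1, -163.5]
ft_force: [-0.1, 0.1, 0.3]
finger_gap: 0.1
```

```bash
python3 -m crank '[[[0,0,0.001,0,0,0],[0,0,0.002,0,0,0],[0,0,0.003,0,0,0],[0,0,0.004,0,0,0],[0,0,0.004,0,0,0]]]' 1 40;python3 -m crank '[[[0,0,0.001,0,0,0],[0,0,0.002,0,0,0],[0,0,0.002,0,0,0]]]' 1 40
```

```text
time: 17.92
tool_pos: [619.3, 202.3, 61.0]
tcp_rot: [179.9, -0.1, -163.5]
ft_force: [-3.6, -2.2, 7.6]
finger_gap: 0.2
time: 18.3
tool_pos: [619.4, 202.3, 60.9]
tcp_rot: [180.0, -0.1, -163.5]
ft_force: [-8.0, -2.4, 14.8]
finger_gap: -0.2
```

Firm stop at z = 61, exactly the shut height of the lid. Lifting off and checking.

```bash
python3 -m crank '[[[0,0,-0.01,0,0,0],[0,0,-0.05,0,0,0],[0,0,-0.1,0,0,0],[0,0,-0.16,0,0,0],[0,0,-0.19,0,0,0],[0,0,-0.19,0,0,0],[0,0,-0.19,0,0,0]]]' 1 40
python3 - <<'E'
from h import *
c=r.get_calibration("wrist");p,d=r.snapshot("wrist");cv2.imwrite("pics/wrist10.png",p)
W=cloud(c,d.astype(float)).reshape(-1,3)
b=np.array([np.cos(.2965),np.sin(.2965)]);q=W[:,:2]-[712,231];X=q@b;Y=q@[-b[1],b[0]]
for a in range(-145,-20,20):
    m=(X>a)&(X<a+20)&(abs(Y)<80)&(W[:,2]>20)&(W[:,2]<100);print(a,m.sum(),np.median(W[m,2]).round(1) if m.sum() else 0)
for n in("side","scene"):
    p,d=r.snapshot(n);cv2.imwrite(f"pics/{n}10.png",p)
c=r.get_calibration("side")
W=cloud(c,d*0+r.snapshot("side")[1].astype(float)).reshape(-1,3)
ux=np.array([.9871,.16]);uy=np.array([-.16,.9871]);q=W[:,:2]-np.array([645,-183]);X=q@ux;Y=q@uy
for l,a,b_,z0,z1 in(("front",-15,125,16,66),("base",-15,125,6,10),("topedge",-15,125,75,79),("narrow",-130,-40,16,66)):
    m=(Y>a)&(Y<b_)&(W[:,2]>z0)&(W[:,2]<z1)&(X>-190)&(X<-85)
    print(l,m.sum(),np.percentile(X[m],[10,25,50]).round(1) if m.sum() else 0)
z=np.load("side0.npz");W=cloud(c,z["d"].astype(float)).reshape(-1,3);q=W[:,:2]-np.array([645,-183]);X=q@ux;Y=q@uy
m=(Y>-130)&(Y<-40)&(W[:,2]>16)&(W[:,2]<66)&(X>-190)&(X<-85);print("narrow at start",np.percentile(X[m],[10,25,50]).round(1))
E
```

```text
time: 19.18
tool_pos: [619.3, 202.2, 249.8]
tcp_rot: [179.9, -0.2, -163.5]
ft_force: [-0.1, 0.1, -0.9]
finger_gap: -0.4
-145 2908 60.2
-125 2808 60.2
-105 2666 60.1
-85 2542 60.0
-65 2418 60.0
-45 2317 60.0
-25 1579 60.1
front 370 [-95.9 -95.3 -94.6]
base 26 [-95.9 -95.  -94.3]
topedge 25 [-95.4 -95.  -94.7]
narrow 662 [-168.3 -167.6 -135.2]
narrow at start [-168.5 -167.7 -135.7]
```

View pics/side10.png

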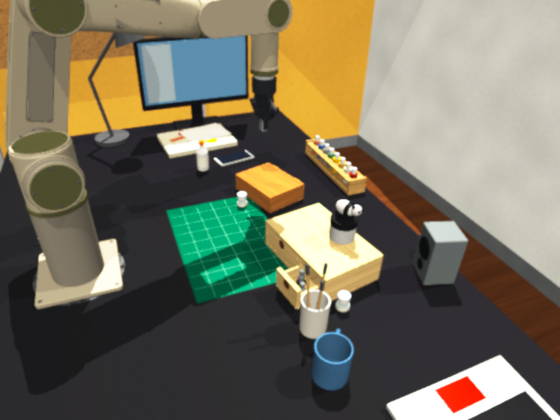

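View pics/wrist10.png

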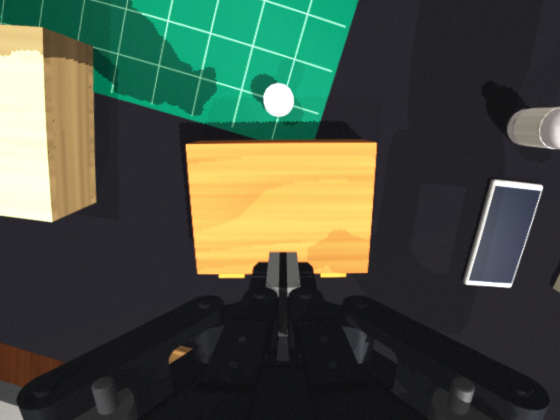

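The lid lies flat (60 mm across its whole depth, pixels 190–375, 142–275). The wide drawer is flush, the narrow drawer hasn't moved (−167.6 against −167.7 at the start), and everything is still standing in place. Handing in.

```bash
python3 -c "
from bench import r
print(r.hand_in())"
```

```text
the job is handed in; nothing more can be done
None
```

I pushed the wide drawer home first, then folded the paint box lid down, and handed the job in about 19 s into the 51 s allowed.

- **Drawer, first push:** it stalled at about 17 N with the front still 2.4 mm proud of the unit. The wrist depth picture showed this. A thicker part of a finger, above the tips, had probably met the unit's top edge, so in that push it may not have been the fingertips alone that touched.
- **Drawer, second push:** I tilted the tool so that only the tips led, and this brought the drawer to its stop at about 25 N horizontally. The drawer front and the unit's side panel then both measured −94.0 mm, so it is flush.
- **Lid:** I pushed down on its upper face until it stopped firmly at 61 mm, its shut height. After I lifted off, it measured flat at 60 mm across its whole depth; the 1 mm gap is within the calibration error.
- **Surroundings:** the narrow drawer front was at −167.6 mm, against −167.7 mm at the start. In the last pictures the tub, pots, bottle, mug and phone all stood as before; I checked these by eye and did not measure them. The gripper was clear of everything.

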